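# Put the blue cup back in the display case and slide its glass door shut

## Robot

A 6-joint arm with a two-finger parallel gripper is mounted at the origin on the work surface. World frame = base frame: x ahead of the robot, y to its left, z up, the work surface at z = 0. Lengths are in m, angles in degrees, forces in N, time in s.
With the tool pointing down it reaches from about 0.25 to 0.725 m from the base axis. Payload 9.7 kg.
Tool frame: the origin (TCP) lies at the very end of the fingers, on their centre line; the grasp point (between the pads) lies 19 mm behind it; z points along the fingers, y is the line along which they close (so a half turn about z gives the same grasp; the last joint's range is limited). The gripper opens to 85 mm and grips with 20 to 120 N. Pads are 22 mm wide; open, the fingers measure 114 mm over their backs; the gripper's body (76 mm by 85 mm) begins 54 mm behind the grasp point. The pads swing forward as they close: fully open they stand 13 mm farther back than shut.
Start: joints at [0, 4.979, 10.078, 95.1, 0, 90], TCP at [0.55, -0, 0.231] pointing down, gripper open.
Joint ranges: [-179.16, 179.16], [-48.56, 103.87], [-65.8, 70.77], [-126.05, 130.52], [-82.76, 87.17], [-180, 180]. Speed limits (degrees/s): [127.2, 127.2, 147.25, 180, 180, 180].

## Interface

Orientations are given as [roll, pitch, yaw] about the fixed x, y, z axes, in that order (R = Rz(yaw) Ry(pitch) Rx(roll)).
In Python, from workcell import bot gives the robot as it stands.
- The arm moves only by the tool arm_command, never from a script. Its argument "series" is a list of rows, each a list of 4 numbers: the shift along the tool's x, y, z in m, then the turn about the tool's z in rad. A call has exactly 5 rows; each row is the pose to reach, as a shift and turn from the pose commanded when the call began, along the tool's axes at that moment; what a row does not reach only later rows make up. A row lasts 1/10 s, in which the tool goes at most 50 mm and 8.59 degrees, less where a joint would pass 70% of its speed; a pose out of reach is approached as far as the arm can. A call with a gripper value outside its range is refused whole. "hand" is the finger opening in m, from 0 to 0.0854, set as the call begins (left out, the last holds). The fingers move at their own pace and stop on an object; "grip_force" is the grip in N (left out, the last holds). Time passes only in rows, so rows that repeat a pose let the fingers close, or fill a call up. It gives the time, the measured TCP pose, the force, the opening and the grip force at its end, in the units of the state.
- bot.get_obs(): the state, without advancing time (a new reading comes with each control period).
- bot.camera(name): name is "scene" or "side" or "wrist"; returns a dict with "color" (480x640x3 uint8, blue, green, red), "camera_matrix" (3x3 intrinsics, pixels), "xyz" and "orientation" of the camera in the world; the wrist camera has in their place "T_tool_cam" (4x4, takes a point from camera to tool coordinates, whose origin is the TCP and whose axes are the flange's). Camera axes: x right, y up, looking along -z (the intrinsics and any distortion apply to the point x, -y, -z); pixel columns grow to the right and rows downward; lengths in m; the calibration is good to about 2 mm. A picture is of the moment at which its call begins: read the wrist's pose just before it. There is no depth.
- bot.job_done(): hands the job in; it is judged then, once.
Trained networks look in the newest picture that a camera, given by its name, has taken for a name from the list of things; names that differ only in an ending like _2 or _b are one class to them, and where a whole thing is asked for, a point or a joint stands for the part that bears it (a point fixed in the world has none). Each returns a list of dicts, best first, with "confidence" (0 to 1); they miss things now and then, are a little off and sometimes report something else, mostly with a low value. They report only what shows in the picture. A call takes as long as a camera call. They do not tell look-alikes from the thing itself.
- bot.find_in(camera, target): "location" ([column, row] in pixels, amid what is visible of it).
- bot.mark_of(camera, target): "location" ([column, row] in pixels: a listed point, or the origin of a listed thing).
The state is a dict: "time": time; "q": joint angles; "qd": joint speeds; "joint_efforts": joint torques, N m; "ee_pos": TCP position; "tcp_rot": TCP orientation; "wrist_force": force on the tool from outside, world axes, zero at the start; "torque": the same for the moment, N m; "opening": finger opening in m; "grasp_force": force on a finger pad.
Only numpy, scipy, OpenCV 4.12 (cv2) and the standard library are available. Lean on these libraries where they do the work, as an engineer would, in place of code of your own. Each camera call takes 0.05 s, during which the arm holds its last target. There are 200 camera calls.

## Task

Put the blue cup back in the display case: stand it upright in the middle of the round blue mat, setting it down gently and letting go. Then slide the case's glass door shut by its wooden pull, pressing it home until the sprung strip hidden in the end frame clearly gives, but not so hard that the strip is crushed, and leave the door resting against the strip. Leave all the other pottery alone.

Things in the scene. Friction and masses are not known exactly. Their poses are not given: they have to be found in the camera images.
- case: Dark-wood display case fixed on the table, 240 (x, depth) by 420 (y, along the track) by 100 mm high. Origin under its centre. Walls 12 mm, inner floor at 12 mm. The +y half is roofed by a fixed pane with two vases under it; the door closes the -y half. A cap (top at 100 mm) from y = -175 mm to the -y end hides the track's end. The opening from cap to door is 130 mm or more by 216 mm.
- mat (a point): Centre of the top of the round blue mat (100 mm diameter, 2 mm thick) on the case's floor, where the cup is to stand; it lies 110 mm along -y from the case's centre and 14 mm above the table, with axes parallel to the case's.
- cup_mid (a point): Blue ceramic cup standing on the table, open, tapered from 62 mm diameter at the rim to about 50 mm at the foot, 60 mm high, wall 5 mm, 100 to 210 g; this point is on its axis, half-way up (30 mm above its underside); z is its axis. A brown cup of the same shape stands near it.
- cup: The same blue cup; origin at the centre of its underside.
- pull (a point): Centre of the light-wood pull on the glass door: an upright bar 100 mm long (case x), 14 mm thick (case y), 28 mm high, from the glass's top at 92 mm above the table to 120 mm. Axes parallel to the case's. 85 mm behind (+y of) the door's leading edge. Push it along case -y from behind with closed fingers, or pinch it across its thickness from above.
- door (a joint): How far the glass door (210 by 218 by 6 mm, about 0.6 kg) stands open along the case's +y, m; starts 0.16 to 0.185; lowered by pushing the pull along case -y. It drags with about 4 N and stays where left. It meets the sprung strip somewhere between 0.010 and 0.026, different in every case and out of sight: it must be felt.
- strip (a joint): How far the door presses in the sprung strip in the end frame, m: 0 free, 0.008 its whole travel; 3 N per mm. At 2 mm (10 N on the pull, drag included) it has clearly given; over 5 mm (19 N) it is crushed; aim for 3 to 3.5 mm (13 to 14.5 N on the pull) for half a second. Once let go, it pushes the door back until the drag holds it, about 1.3 mm in.
- brown_cup: Bystander: terracotta-brown cup, 62 mm diameter, 60 mm high; origin at the centre of its underside.
- bud_vase: Bystander: small pale apple-shaped vase inside the case under the fixed pane, 58 mm diameter, 56 mm high; origin under its centre.
- red_vase: Bystander: small red-brown apple-shaped vase inside the case under the fixed pane, 58 mm diameter, 56 mm high; origin under its centre.
- tea_bowl: Bystander: white tea bowl, 120 mm diameter, 75 mm high, at the left of the table; origin under its centre.
- apple_pot: Bystander: terracotta apple-shaped pot with a stalk, 104 mm diameter, 100 mm high, at the left of the table; origin under its centre.
- glaze_jar: Bystander: blue jar with a cork lid, 70 mm diameter, 90 mm high, beyond the case; origin under its centre.
Not all that is in view belongs to the job. Leave any yellow look-alike of the cup alone.

How it is judged (in metres and radians):
On the way, in this order (a step that is already met when the one before it is completed fails the run):
1. the blue cup stands upright on the mat in the case, let go (horizontal distance between cup_mid and mat below 0.025 m and angle between cup_mid's own z axis and vertical below 0.15 rad and z of cup_mid in the frame of mat between 0.025 and 0.036 m and contact force between cup and the fingers below 0.1 N), for 0.2 s.
2. the door presses the sprung strip in by more than 2 mm (value of joint strip above 0.002 m), for 0.2 s.
At the end, for the whole second after the job is handed in: The blue cup stands upright (within 0.15 rad) on the mat, its axis within 25 mm of the mat's centre, let go and at rest; the glass door is shut and at rest against the sprung strip, holding it pressed in by more than 0.6 mm (all of step 1 and linear speed of cup below 0.02 m/s and value of joint strip above 0.0006 m and value of joint door below 0.026 m and velocity of joint door between -0.01 and 0.01 m/s); the robot touches nothing.
It fails at once if the sprung strip is crushed: pressed in by more than 5 mm (about 19 N on the pull) (value of joint strip above 0.005 m).
It fails at once if the cup is dropped: it moves faster than 0.5 m/s while not held (linear speed of cup above 0.5 m/s and contact force between cup and the fingers below 0.1 N).
It fails at once if another piece of pottery is moved more than 25 mm or tipped over (distance of any of brown_cup, bud_vase, red_vase, tea_bowl, apple_pot, glaze_jar from where it was at the start of the episode above 0.025 m or angle between any of brown_cup, bud_vase, red_vase, tea_bowl, apple_pot, glaze_jar's own z axis and vertical above 0.5 rad).
It also fails if it takes over 69 s, if anything falls off the work surface, if the arm or the gripper's body presses on something with over 40 N, if the wrist force passes 120 N, or if a joint passes its speed limit or range.

## Working session

There is one attempt and no reset: what is moved stays moved. The work goes in short steps, Python scripts to look and compute and a tool call to move; the robot and the scene stay as the last step left them, time stands still between calls to the robot, and variables do not carry over. Pictures are saved under pics/ and viewed, at most 10 in all, crops included, and the job is handed in when it is done.

Besides the shell and the picture viewer there is one more tool, called after ">>>" as name(argument=value, ...), one argument or row to a line, values as JSON. arm_command: Moves the arm, as the interface text tells. Its arguments: {"type":"object","properties":{"series":{"type":"array"},"hand":{"type":"number"},"grip_force":{"type":"number"}},"required":["series"]}

```bash
mkdir -p pics; ls; cat > h.py <<'E'
import numpy as np, cv2
from scipy.spatial.transform import Rotation as R
from workcell import bot
def cam(name):
    o=bot.get_obs(); c=bot.camera(name); K=np.array(c["camera_matrix"])
    if "T_tool_cam" in c:
        T=np.eye(4); T[:3,:3]=R.from_euler('xyz',o["tcp_rot"],degrees=True).as_matrix(); T[:3,3]=o["ee_pos"]
        T=T@np.array(c["T_tool_cam"]); p,M=T[:3,3],T[:3,:3]
    else:
        p=np.array(c["xyz"]); q=np.array(c["orientation"])
        M=q if q.shape==(3,3) else R.from_euler('xyz',q,degrees=True).as_matrix()
    return c["color"],K,p,M,c
def atz(px,K,p,M,z):
    d=M@np.array([(px[0]-K[0,2])/K[0,0],-(px[1]-K[1,2])/K[1,1],-1]); return p+d*(z-p[2])/d[2]
def proj(P,K,p,M):
    v=M.T@(np.array(P)-p); return np.array([K[0,2]-K[0,0]*v[0]/v[2],K[1,2]+K[1,1]*v[1]/v[2]])
E
python3 - <<'E'
from h import *
o=bot.get_obs(); print(o)
for n in("scene","side","wrist"):
    im,K,p,M,c=cam(n); cv2.imwrite(f"pics/{n}0.png",im)
    print(n,{k:v for k,v in c.items() if k!="color"})
    for t,z in(("cup_mid",.03),("cup",0),("brown_cup",0),("mat",.014),("pull",.106),("case",0)):
        for f in bot.mark_of(n,t)[:3]: print(t,np.round(f["location"]),round(f["confidence"],2),atz(f["location"],K,p,M,z).round(4))
E
```

```text
pics
{'time': 0.0, 'q': array([-2.12767039e-03,  5.00999420e+00,  1.00357611e+01,  9.50995104e+01,
        1.16534136e-03,  8.99983448e+01]), 'qd': array([-0.10888985, -0.05893883, -0.0806715 ,  0.0171554 , -0.00839339,
       -0.1074194 ]), 'joint_efforts': array([ 7.68234549e-04, -5.20392072e+01,  4.64802504e+01,  1.63646933e-02,
        2.23589603e-05, -6.77332673e-05]), 'ee_pos': array([ 5.49777517e-01, -1.46192802e-05,  2.30605386e-01]), 'tcp_rot': array([-1.79926257e+02, -1.16747071e-03,  8.99995260e+01]), 'wrist_force': array([ 0.24699466,  0.05558561, -0.68436706]), 'torque': array([0.02532855, 0.02140239, 0.02916715]), 'grasp_force': 0.0, 'opening': 0.08525156315905776}
scene {'camera_matrix': array([[495.63802481,   0.        , 326.9012318 ],
       [  0.        , 495.63802481, 244.01336792],
       [  0.        ,   0.        ,   1.        ]]), 'xyz': array([1.28588484, 0.64983324, 0.84244874]), 'orientation': array([ 51.11842156,  -0.92210153, 129.02617819])}
cup_mid [255. 188.] 0.76 [ 0.4271 -0.3082  0.03  ]
cup_mid [248. 165.] 0.65 [ 0.3419 -0.4292  0.03  ]
cup_mid [191.
[... 1014 characters left out ...]
0.] 0.63 [0.5794 0.2189 0.106 ]
case [319. 237.] 0.79 [0.5818 0.1667 0.    ]
wrist {'camera_matrix': array([[362.04257338,   0.        , 314.22937078],
       [  0.        , 362.04257338, 240.21005704],
       [  0.        ,   0.        ,   1.        ]]), 'T_tool_cam': array([[-6.52521234e-05,  9.64475454e-01,  2.64172472e-01,
         6.61721166e-02],
       [ 9.99999998e-01,  5.89778655e-05,  3.16816496e-05,
        -4.45627610e-04],
       [ 1.49758449e-05,  2.64172473e-01, -9.64475455e-01,
        -1.42998769e-01],
       [ 0.00000000e+00,  0.00000000e+00,  0.00000000e+00,
         1.00000000e+00]])}
mat [356. 151.] 0.72 [0.5903 0.0565 0.014 ]
case [349.  30.] 0.74 [0.582  0.1649 0.    ]
```

View images.

View pics/scene0.png

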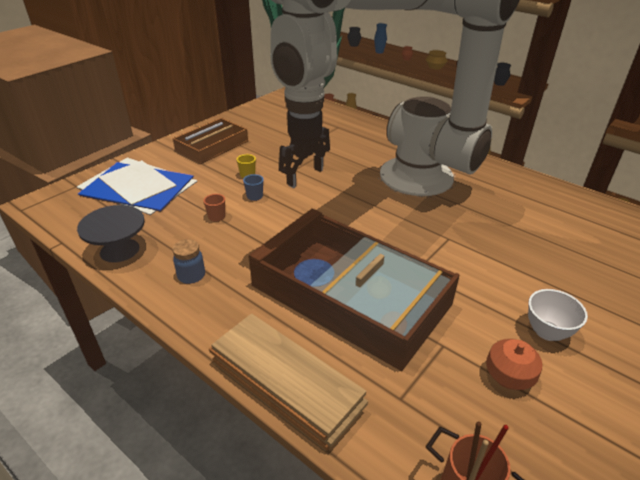

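View pics/side0.png

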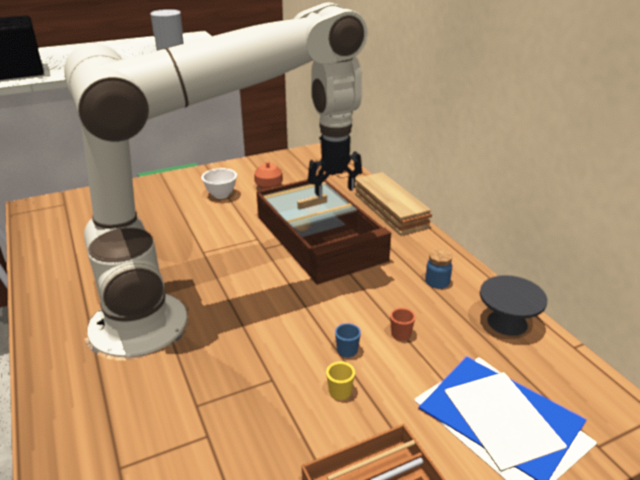

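View pics/wrist0.png

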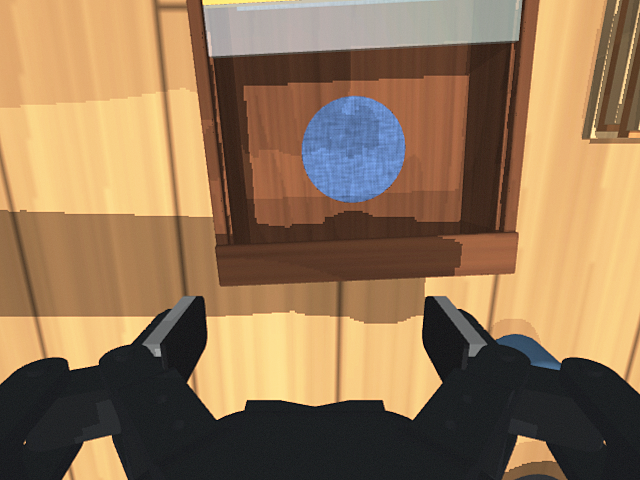

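The blue cup is at scene (254,188) and side (348,340). It could be confused with:
- the yellow cup, scene (247,165), side (341,380)
- the brown cup, scene (215,207), side (402,324)
- the blue corked jar, scene (188,262), side (439,270)

By its description I choose the open blue cup, at about (0.431, -0.312). The wrist picture shows the mat at (353,150) and the case turned about +2.5°. I'm moving above the cup to check it with the wrist camera.

>>> arm_command(
  series=[
    [-0.02,-0.007,0,0],
    [-0.055,-0.02,0,0],
    [-0.1,-0.035,0,0],
    [-0.14,-0.048,0,0],
    [-0.18,-0.06,0,0],
  ],
)

```text
time: 1.55
ee_pos: [0.4892, -0.1814, 0.2315]
tcp_rot: [180.0, 0.0, 90.0]
wrist_force: [1.0, 1.0, -0.5]
opening: 0.0856
grasp_force: 0.0
```

>>> arm_command(
  series=[
    [-0.045,-0.015,0,0],
    [-0.09,-0.03,0,0],
    [-0.13,-0.043,0,0],
    [-0.16,-0.055,0,0],
    [-0.18,-0.06,0,0],
  ],
)

```text
time: 2.05
ee_pos: [0.4287, -0.3621, 0.2312]
tcp_rot: [-180.0, 0.0, 89.9]
wrist_force: [0.2, 0.2, 0.3]
opening: 0.0857
grasp_force: 0.0
```

```bash
python3 - <<'E'
from h import *
o=bot.get_obs(); print(o["time"],o["ee_pos"],o["tcp_rot"],np.abs(o["qd"]).max())
im,K,p,M,c=cam("wrist")
for t,z in(("cup_mid",.03),("cup",0)):
    for f in bot.mark_of("wrist",t)[:3]: print(t,np.round(f["location"]),round(f["confidence"],2),atz(f["location"],K,p,M,z).round(4))
cv2.imwrite("pics/w1.png",im)
# blue mask: rim ellipse
hsv=cv2.cvtColor(im,cv2.COLOR_BGR2HSV); m=cv2.inRange(hsv,(100,90,30),(125,255,255))
cs=sorted(cv2.findContours(m,cv2.RETR_EXTERNAL,cv2.CHAIN_APPROX_NONE)[0],key=cv2.contourArea)[-3:]
for c_ in cs: print(cv2.contourArea(c_),cv2.boundingRect(c_))
E
```

```text
2.05 [ 0.42870954 -0.36212541  0.23124912] [-1.79991188e+02  1.20740789e-02  8.98871372e+01] 17.930739147852073
cup_mid [242. 268.] 0.73 [ 0.3555 -0.4193  0.03  ]
cup_mid [316. 163.] 0.63 [ 0.4302 -0.3158  0.03  ]
cup [246. 264.] 0.83 [ 0.3538 -0.4247  0.    ]
2658.0 (474, 297, 77, 67)
3306.0 (361, 336, 66, 85)
3892.0 (279, 127, 71, 73)
```

View pics/w1.png

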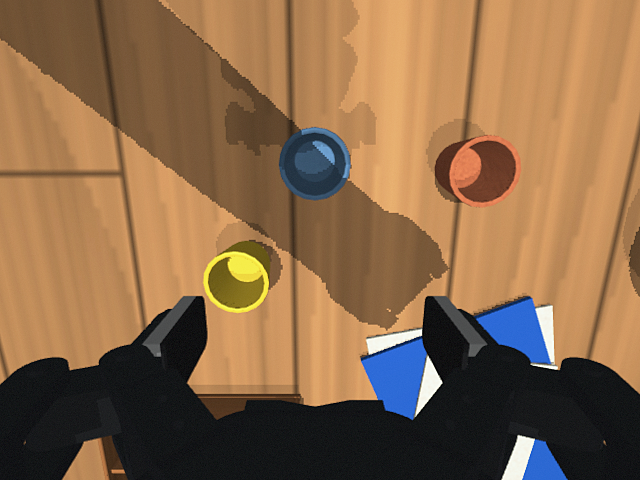

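The wrist picture shows the blue cup at (315,163), open with a round rim. The yellow cup is at (238,278) and the brown at (478,170), both well clear of the jaws. Next I'm computing the rim centre and the case yaw.

```bash
python3 - <<'E'
from h import *
im,K,p,M,c=cam("wrist"); 
print(bot.get_obs()["ee_pos"])
hsv=cv2.cvtColor(im,cv2.COLOR_BGR2HSV); m=cv2.inRange(hsv,(95,70,30),(125,255,255)); m[:, :270]=0;m[:,360:]=0;m[215:]=0
pts=cv2.findNonZero(m); (cx,cy),r=cv2.minEnclosingCircle(pts); print((cx,cy),r, atz((cx,cy),K,p,M,.06), np.linalg.norm(atz((cx+r,cy),K,p,M,.06)-atz((cx,cy),K,p,M,.06)))
T=np.array(c["T_tool_cam"]); Q=R.from_euler('xyz',[180,0,90],degrees=True).as_matrix()
p0=np.array([.54978,0,.2306])+Q@T[:3,3]; M0=Q@T[:3,:3]
cs=[atz(q,K,p0,M0,.1) for q in((218,245),(516,233),(220,285),(515,272))]
for a in cs: print(a.round(4))
for i,j in((0,1),(2,3)): d=cs[j]-cs[i]; print(np.linalg.norm(d),np.degrees(np.arctan2(d[1],d[0])))
# mat by colour ellipse in first wrist picture
w=cv2.imread("pics/wrist0.png"); h=cv2.cvtColor(w,cv2.COLOR_BGR2HSV); m=cv2.inRange(h,(100,90,60),(125,255,255)); m[:60]=0; m[230:]=0
b=max(cv2.findContours(m,cv2.RETR_EXTERNAL,cv2.CHAIN_APPROX_NONE)[0],key=cv2.contourArea); e=cv2.fitEllipse(b); print(e, atz(e[0],K,p0,M0,.014))
# case corners from scene
s=cv2.imread("pics/scene0.png"); cv2.imwrite("pics/crop.png",cv2.resize(s[190:380,230:480],None,fx=3,fy=3,interpolation=cv2.INTER_CUBIC))
E
```

```text
[ 0.42989287 -0.359998    0.23114104]
(313.3785095214844, 164.98992919921875) 36.03654479980469 [ 0.42836232 -0.31420906  0.06      ] 0.030657534505835415
[ 0.4737 -0.0127  0.1   ]
[ 0.7066 -0.003   0.1   ]
[ 0.4729 -0.0464  0.1   ]
[ 0.7105 -0.0352  0.1   ]
0.23311489447891964 2.3889553004641617
0.23787469926089144 2.695537555986894
((353.02374267578125, 148.82896423339844), (101.39710235595703, 105.52198028564453), 24.013349533081055) [0.58669801 0.058938   0.014     ]
```

View pics/crop.png

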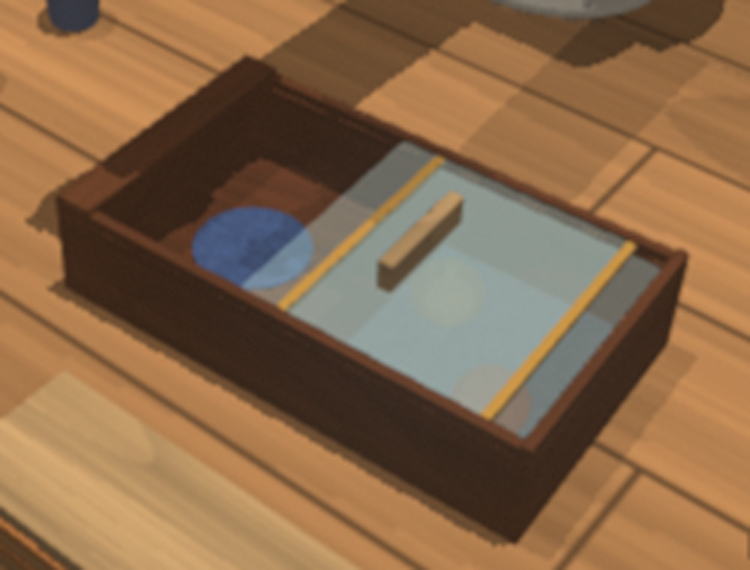

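The crop shows an empty mat with nothing in the way. The pull is at about scene (370,271), and the case yaw is +2.6°. Mat is at (0.587, 0.059), which agrees with the cap edge plus 100 mm. I'm going down on the cup at (0.429, -0.3145) and aligning the tool with the case.

>>> arm_command(
  series=[
    [0.012,0,0.015,-0.01],
    [0.028,-0.001,0.04,-0.03],
    [0.04,-0.001,0.07,-0.045],
    [0.0455,-0.001,0.095,-0.045],
    [0.0455,-0.001,0.11,-0.045],
  ],
)

```text
time: 2.75
ee_pos: [0.4289, -0.3124, 0.1196]
tcp_rot: [-179.9, -0.1, 92.7]
wrist_force: [0.0, -0.6, -0.1]
opening: 0.0853
grasp_force: 0.0
```

>>> arm_command(
  series=[
    [0,0,0.03,0],
    [0,0,0.06,0],
    [0,0,0.085,0],
    [0,0,0.099,0],
    [0,0,0.104,0],
  ],
)

```text
time: 3.25
ee_pos: [0.4288, -0.314, 0.0163]
tcp_rot: [-179.9, -0.1, 92.6]
wrist_force: [-0.3, -0.3, 0.3]
opening: 0.0853
grasp_force: 0.0
```

>>> arm_command(
  series=[
    [0,0,0,0],
    [0,0,0,0],
    [0,0,0,0],
    [0,0,0,0],
    [0,0,0,0],
  ],
  hand=0.04,
  grip_force=35,
)

```text
time: 3.75
ee_pos: [0.4296, -0.315, 0.0189]
tcp_rot: [179.9, 0.1, 92.6]
wrist_force: [-2.8, 0.9, 7.0]
opening: 0.0608
grasp_force: 37.7
```

>>> arm_command(
  series=[
    [0,0,0,0],
    [0,0,0,0],
    [0,0,0,0],
    [0,0,0,0],
    [0,0,0,0],
  ],
)

```text
time: 4.25
ee_pos: [0.4296, -0.315, 0.0189]
tcp_rot: [179.9, 0.1, 92.6]
wrist_force: [-2.1, 0.9, 6.2]
opening: 0.0605
grasp_force: 37.7
```

>>> arm_command(
  series=[
    [0,0,-0.005,0],
    [0,0,-0.02,0],
    [0,0,-0.05,0],
    [0,0,-0.08,0],
    [0,0,-0.1,0],
  ],
)

```text
time: 4.75
ee_pos: [0.4295, -0.3149, 0.1207]
tcp_rot: [179.9, 0.1, 92.6]
wrist_force: [1.1, -0.7, -2.4]
opening: 0.0607
grasp_force: 38.6
```

```bash
python3 - <<'E'
from h import *
o=bot.get_obs(); im,K,p,M,c=cam("wrist"); cv2.imwrite("pics/w2.png",im)
print(o["ee_pos"],o["tcp_rot"],o["opening"],o["grasp_force"],o["wrist_force"])
d=np.array([.587,.059])-np.array([.4293,-.3145]); a=np.radians(92.6); print("tool dx,dy",d@[np.cos(a),np.sin(a)], d@[np.sin(a),-np.cos(a)])
for t in("cup","cup_mid"): print([(np.round(f["location"]),f["confidence"]) for f in bot.mark_of("wrist",t)])
E
```

```text
[ 0.42951984 -0.31485179  0.12072953] [1.79872359e+02 9.81830567e-02 9.25797828e+01] 0.06073838630952537 38.56174809392542 [ 1.1096313  -0.71077698 -2.41472255]
tool dx,dy 0.36596176458884866 0.17448073492227187
[(array([314., 281.]), 0.61)]
[(array([315., 317.]), 0.75)]
```

View pics/w2.png

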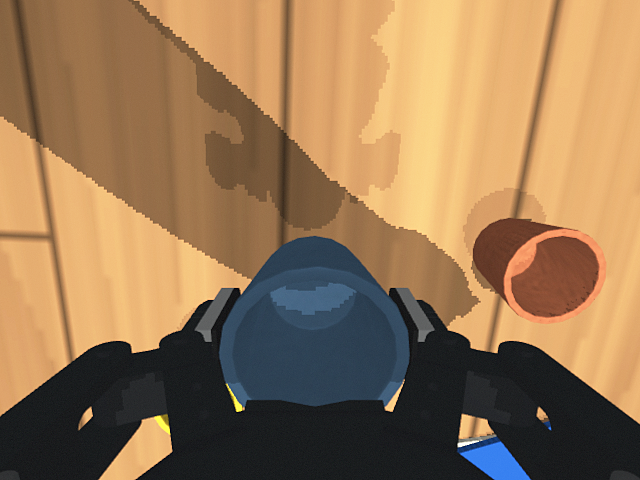

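The cup is held between the pads, with its rim centred at about (315,350). The brown and yellow cups weren't disturbed. Now carrying the cup to above the mat.

>>> arm_command(
  series=[
    [0.01,0.005,-0.015,0],
    [0.03,0.0145,-0.035,0],
    [0.06,0.029,-0.05,0],
    [0.09,0.043,-0.05,0],
    [0.12,0.057,-0.05,0],
  ],
)

```text
time: 5.4
ee_pos: [0.4808, -0.1902, 0.1676]
tcp_rot: [-180.0, -0.0, 92.6]
wrist_force: [0.1, 0.4, -2.4]
opening: 0.0607
grasp_force: 38.6
```

>>> arm_command(
  series=[
    [0.03,0.0145,0,0],
    [0.06,0.029,0,0],
    [0.09,0.043,0,0],
    [0.12,0.058,0,0],
    [0.15,0.0725,0,0],
  ],
)

```text
time: 5.9
ee_pos: [0.5461, -0.0368, 0.167]
tcp_rot: [-179.9, -0.0, 92.6]
wrist_force: [0.4, -0.2, -0.8]
opening: 0.0605
grasp_force: 38.6
```

>>> arm_command(
  series=[
    [0.03,0.0145,0,0],
    [0.055,0.027,0,0],
    [0.075,0.036,0,0],
    [0.088,0.042,0,0],
    [0.094,0.045,0,0],
  ],
)

```text
time: 6.4
ee_pos: [0.5868, 0.0584, 0.1668]
tcp_rot: [-179.9, -0.0, 92.7]
wrist_force: [-0.5, -0.1, -2.7]
opening: 0.0609
grasp_force: 38.6
```

```bash
python3 - <<'E'
from h import *
o=bot.get_obs(); print(o["time"],o["ee_pos"],o["tcp_rot"],o["opening"],o["grasp_force"],o["wrist_force"])
for n in("scene","side"):
    im,K,p,M,c=cam(n); cv2.imwrite(f"pics/{n}1.png",im)
    for t,z in(("mat",.014),("cup_mid",.182),("pull",.106)):
        for f in bot.mark_of(n,t)[:4]: print(n,t,np.round(f["location"]),round(f["confidence"],2),atz(f["location"],K,p,M,z).round(4))
    print("expect cup_mid", proj([.587,.059,.182],K,p,M).round())
E
```

```text
6.4 [0.58680203 0.05841329 0.16684244] [-1.79927208e+02 -1.27534984e-03  9.26561523e+01] 0.06090283316586391 38.62108622677624 [-0.4776817  -0.1157788  -2.71203814]
scene mat [318. 275.] 0.6 [0.5878 0.0725 0.014 ]
scene cup_mid [313. 222.] 0.64 [0.6015 0.0692 0.182 ]
scene cup_mid [246. 167.] 0.59 [ 0.5299 -0.2214  0.182 ]
scene pull [367. 272.] 0.66 [0.5885 0.2153 0.106 ]
expect cup_mid [314. 217.]
side mat [336. 253.] 0.82 [0.5798 0.0454 0.014 ]
side mat [313. 199.] 0.74 [0.6563 0.3771 0.014 ]
side cup_mid [336. 202.] 0.93 [0.58   0.0498 0.182 ]
side cup_mid [338. 379.] 0.87 [ 0.287 -0.546  0.182]
side cup_mid [338. 251.] 0.22 [ 0.4757 -0.1713  0.182 ]
side pull [310. 203.] 0.98 [0.5693 0.204  0.106 ]
expect cup_mid [337. 201.]
```

>>> arm_command(
  series=[
    [0,0,0.01,0],
    [0,0,0.03,0],
    [0,0,0.052,0],
    [0,0,0.072,0],
    [0,0,0.085,0],
  ],
)

```text
time: 7.3
ee_pos: [0.586, 0.0567, 0.08]
tcp_rot: [-179.9, 0.0, 92.6]
wrist_force: [-0.2, -1.0, -1.3]
opening: 0.0607
grasp_force: 38.6
```

>>> arm_command(
  series=[
    [0,0,0.012,0],
    [0,0,0.024,0],
    [0,0,0.034,0],
    [0,0,0.041,0],
    [0,0,0.044,0],
  ],
)

```text
time: 7.8
ee_pos: [0.5868, 0.057, 0.0376]
tcp_rot: [-180.0, 0.0, 92.6]
wrist_force: [0.4, 0.6, -1.7]
opening: 0.0607
grasp_force: 38.6
```

>>> arm_command(
  series=[
    [0,0,0.001,0],
    [0,0,0.002,0],
    [0,0,0.003,0],
    [0,0,0.004,0],
    [0,0,0.005,0],
  ],
)

```text
time: 8.3
ee_pos: [0.5871, 0.057, 0.0334]
tcp_rot: [180.0, 0.0, 92.6]
wrist_force: [0.6, -0.7, -1.6]
opening: 0.0604
grasp_force: 38.6
```

>>> arm_command(
  series=[
    [0,0,0.0005,0],
    [0,0,0.001,0],
    [0,0,0.001,0],
    [0,0,0.0015,0],
    [0,0,0.0015,0],
  ],
)

```text
time: 8.8
ee_pos: [0.5871, 0.0571, 0.033]
tcp_rot: [179.9, -0.0, 92.6]
wrist_force: [-4.5, -0.6, 8.9]
opening: 0.0604
grasp_force: 39.0
```

>>> arm_command(
  series=[
    [0,0,0,0],
    [0,0,-0.001,0],
    [0,0,-0.001,0],
    [0,0,-0.001,0],
    [0,0,-0.001,0],
  ],
  hand=0.08,
)

```text
time: 9.3
ee_pos: [0.5869, 0.057, 0.0326]
tcp_rot: [-180.0, 0.0, 92.6]
wrist_force: [-0.1, 0.1, 0.3]
opening: 0.08
grasp_force: 0.0
```

>>> arm_command(
  series=[
    [0,0,-0.005,0],
    [0,0,-0.02,0],
    [0,0,-0.04,0],
    [0,0,-0.07,0],
    [0,0,-0.1,0],
  ],
)

```text
time: 9.8
ee_pos: [0.5868, 0.057, 0.135]
tcp_rot: [180.0, -0.0, 92.6]
wrist_force: [1.2, 0.2, -0.3]
opening: 0.08
grasp_force: 0.0
```

>>> arm_command(
  series=[
    [-0.005,0,-0.03,0],
    [-0.02,0,-0.06,0],
    [-0.035,0,-0.08,0],
    [-0.045,0,-0.09,0],
    [-0.05,0,-0.09,0],
  ],
)

```text
time: 10.3
ee_pos: [0.5897, 0.0063, 0.2248]
tcp_rot: [179.8, 0.0, 92.5]
wrist_force: [-0.5, 0.2, -0.6]
opening: 0.0802
grasp_force: 0.0
```

```bash
python3 - <<'E'
from h import *
o=bot.get_obs(); print(o["time"],o["ee_pos"],o["tcp_rot"],o["opening"],o["wrist_force"])
im,K,p,M,c=cam("wrist"); cv2.imwrite("pics/w3.png",im)
for t,z in(("cup_mid",.044),("cup",.014),("mat",.014),("pull",.106)):
    for f in bot.mark_of("wrist",t)[:3]: print(t,np.round(f["location"]),round(f["confidence"],2),atz(f["location"],K,p,M,z).round(4))
E
```

```text
10.3 [0.58972482 0.00627781 0.22477971] [1.79835483e+02 5.88494784e-03 9.25329995e+01] 0.0801501300611796 [-0.4715091   0.22361978 -0.6062812 ]
cup_mid [312. 162.] 0.76 [0.5853 0.0543 0.044 ]
cup [314. 156.] 0.71 [0.5869 0.0584 0.014 ]
pull [314. 157.] 0.36 [0.5871 0.0617 0.106 ]
```

View pics/w3.png

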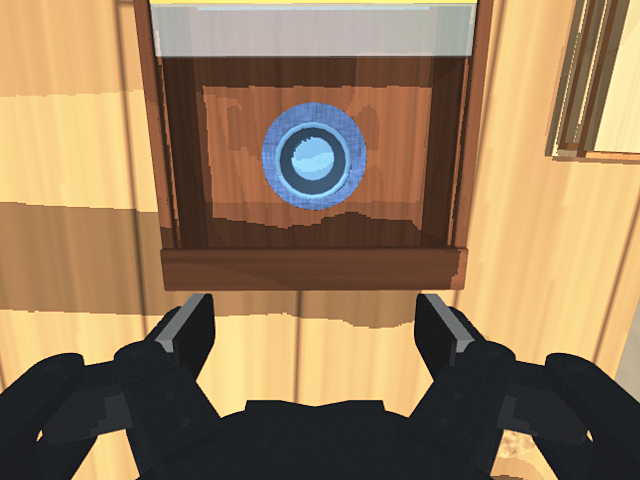

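The cup stands upright on the mat, with its rim at (313,160) and the mat at (314,157). Now I'm going behind the pull with closed fingers, moving along the case axis.

>>> arm_command(
  series=[
    [0.015,0,0,0],
    [0.045,0,0,0],
    [0.08,0,0,0],
    [0.115,0,0,0],
    [0.15,0,0,0],
  ],
  hand=0,
)

```text
time: 11.05
ee_pos: [0.5817, 0.1594, 0.2223]
tcp_rot: [-180.0, -0.0, 92.6]
wrist_force: [0.4, -0.1, -0.4]
opening: 0.0069
grasp_force: 0.0
```

>>> arm_command(
  series=[
    [0.035,0,0,0],
    [0.065,0,0,0],
    [0.09,0,0,0],
    [0.102,0,0,0],
    [0.107,0,0,0],
  ],
)

```text
time: 11.55
ee_pos: [0.577, 0.2653, 0.2222]
tcp_rot: [-179.9, 0.0, 92.7]
wrist_force: [0.0, 1.2, 0.4]
opening: -0.0003
grasp_force: 0.0
```

```bash
python3 - <<'E'
from h import *
o=bot.get_obs(); print(o["time"],o["ee_pos"],o["tcp_rot"],o["opening"],o["wrist_force"])
for n in("wrist","scene"):
    im,K,p,M,c=cam(n); cv2.imwrite(f"pics/{n}4.png",im)
    for f in bot.mark_of(n,"pull")[:3]: print(n,np.round(f["location"]),round(f["confidence"],2),atz(f["location"],K,p,M,.106).round(4))
E
```

```text
11.55 [0.5769886  0.26534065 0.22215834] [-1.79946554e+02  1.94049228e-02  9.26907234e+01] -0.0003334523966552328 [0.03286366 1.1879213  0.37753926]
scene [372. 271.] 0.58 [0.5771 0.2201 0.106 ]
```

View pics/wrist4.png

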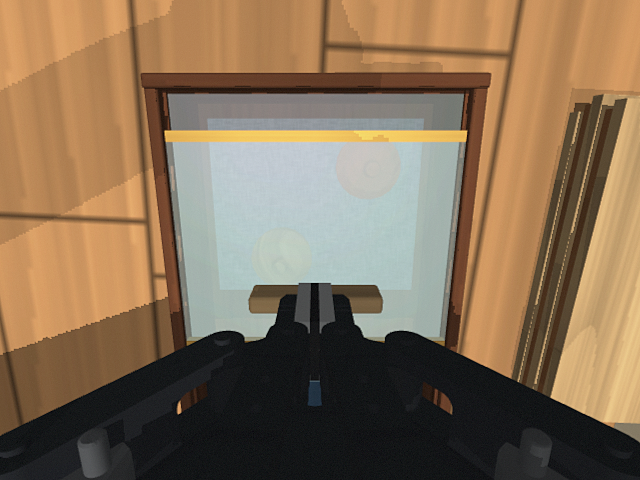

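The wrist picture shows the pull at (315,298), centred on the closed fingers. Its back edge is about 35 mm in front of the TCP, so going down here is clear.

>>> arm_command(
  series=[
    [0,0,0.02,0],
    [0,0,0.05,0],
    [0,0,0.08,0],
    [0,0,0.105,0],
    [0,0,0.119,0],
  ],
)

```text
time: 12.25
ee_pos: [0.5771, 0.2622, 0.1016]
tcp_rot: [-179.9, 0.1, 92.5]
wrist_force: [0.1, -0.5, -1.4]
opening: -0.0
grasp_force: 0.0
```

>>> arm_command(
  series=[
    [-0.006,0,0,0],
    [-0.012,0,0,0],
    [-0.016,0,0,0],
    [-0.02,0,0,0],
    [-0.024,0,0,0],
  ],
)

```text
time: 12.75
ee_pos: [0.5792, 0.2395, 0.1048]
tcp_rot: [179.9, -0.0, 92.6]
wrist_force: [-0.7, -0.1, -0.1]
opening: 0.0001
grasp_force: 0.0
```

>>> arm_command(
  series=[
    [-0.003,0,0,0],
    [-0.006,0,0,0],
    [-0.009,0,0,0],
    [-0.012,0,0,0],
    [-0.015,0,0,0],
  ],
)

```text
time: 13.25
ee_pos: [0.5794, 0.2251, 0.104]
tcp_rot: [180.0, -0.0, 92.6]
wrist_force: [0.1, 4.1, 0.6]
opening: -0.0005
grasp_force: 2.1
```

>>> arm_command(
  series=[
    [-0.005,0,0,0],
    [-0.015,0,0,0],
    [-0.03,0,0,0],
    [-0.045,0,0,0],
    [-0.06,0,0,0],
  ],
)

```text
time: 13.75
ee_pos: [0.5823, 0.1639, 0.1039]
tcp_rot: [180.0, -0.0, 92.6]
wrist_force: [1.1, 6.2, 0.6]
opening: -0.0002
grasp_force: 2.3
```

>>> arm_command(
  series=[
    [-0.012,0,0,0],
    [-0.022,0,0,0],
    [-0.03,0,0,0],
    [-0.036,0,0,0],
    [-0.04,0,0,0],
  ],
)

```text
time: 14.25
ee_pos: [0.5841, 0.1245, 0.1039]
tcp_rot: [180.0, -0.0, 92.6]
wrist_force: [2.7, 5.1, 1.8]
opening: 0.0004
grasp_force: 2.1
```

>>> arm_command(
  series=[
    [-0.003,0,0,0],
    [-0.006,0,0,0],
    [-0.009,0,0,0],
    [-0.012,0,0,0],
    [-0.015,0,0,0],
  ],
)

```text
time: 14.75
ee_pos: [0.5847, 0.1101, 0.1039]
tcp_rot: [180.0, -0.0, 92.6]
wrist_force: [3.0, 4.8, 1.5]
opening: 0.0
grasp_force: 2.1
```

```bash
python3 - <<'E'
from h import *
o=bot.get_obs(); print(o["time"],o["ee_pos"],o["tcp_rot"],o["wrist_force"])
for n in("side","scene"):
    im,K,p,M,c=cam(n); cv2.imwrite(f"pics/{n}5.png",im)
    for f in bot.mark_of(n,"pull")[:3]: print(n,np.round(f["location"]),round(f["confidence"],2),atz(f["location"],K,p,M,.106).round(4))
E
```

```text
14.75 [0.58472019 0.11006324 0.10386588] [ 1.79979890e+02 -6.88433289e-03  9.26049885e+01] [2.97935829 4.76173424 1.53020998]
side [330. 222.] 0.89 [0.5753 0.0783 0.106 ]
side [400. 334.] 0.19 [ 0.5035 -0.4212  0.106 ]
scene [326. 252.] 0.92 [0.5943 0.1012 0.106 ]
```

>>> arm_command(
  series=[
    [-0.002,0,0,0],
    [-0.004,0,0,0],
    [-0.006,0,0,0],
    [-0.008,0,0,0],
    [-0.009,0,0,0],
  ],
)

```text
time: 15.45
ee_pos: [0.5846, 0.1007, 0.1035]
tcp_rot: [-179.9, 0.0, 92.6]
wrist_force: [-2.7, 4.1, -0.2]
opening: 0.0001
grasp_force: 2.0
```

>>> arm_command(
  series=[
    [-0.0007,0,0,0],
    [-0.0014,0,0,0],
    [-0.0021,0,0,0],
    [-0.0028,0,0,0],
    [-0.0035,0,0,0],
  ],
)

```text
time: 15.95
ee_pos: [0.5848, 0.0974, 0.1035]
tcp_rot: [-179.9, 0.0, 92.6]
wrist_force: [-3.7, 3.2, -0.2]
opening: 0.0001
grasp_force: 2.0
```

>>> arm_command(
  series=[
    [-0.0007,0,0,0],
    [-0.0014,0,0,0],
    [-0.0021,0,0,0],
    [-0.0028,0,0,0],
    [-0.0035,0,0,0],
  ],
)

```text
time: 16.45
ee_pos: [0.5849, 0.0939, 0.1035]
tcp_rot: [-179.9, -0.0, 92.6]
wrist_force: [-3.6, 3.2, -0.5]
opening: -0.0003
grasp_force: 2.0
```

>>> arm_command(
  series=[
    [-0.0007,0,0,0],
    [-0.0014,0,0,0],
    [-0.0021,0,0,0],
    [-0.0028,0,0,0],
    [-0.0035,0,0,0],
  ],
)

```text
time: 16.95
ee_pos: [0.5851, 0.0904, 0.1035]
tcp_rot: [-179.9, 0.0, 92.6]
wrist_force: [-3.3, 3.7, -1.5]
opening: -0.0005
grasp_force: 2.0
```

>>> arm_command(
  series=[
    [-0.0007,0,0,0],
    [-0.0014,0,0,0],
    [-0.0021,0,0,0],
    [-0.0028,0,0,0],
    [-0.0035,0,0,0],
  ],
)

```text
time: 17.45
ee_pos: [0.5852, 0.0869, 0.1035]
tcp_rot: [-179.9, 0.0, 92.6]
wrist_force: [-3.3, 3.5, -0.4]
opening: 0.0004
grasp_force: 2.0
```

>>> arm_command(
  series=[
    [-0.0007,0,0,0],
    [-0.0014,0,0,0],
    [-0.0021,0,0,0],
    [-0.0028,0,0,0],
    [-0.0035,0,0,0],
  ],
)

```text
time: 17.95
ee_pos: [0.5854, 0.0834, 0.1035]
tcp_rot: [-179.9, 0.0, 92.6]
wrist_force: [-3.6, 3.9, -1.6]
opening: -0.0002
grasp_force: 2.0
```

>>> arm_command(
  series=[
    [-0.0007,0,0,0],
    [-0.0014,0,0,0],
    [-0.0021,0,0,0],
    [-0.0028,0,0,0],
    [-0.0035,0,0,0],
  ],
)

```text
time: 18.45
ee_pos: [0.5856, 0.0799, 0.1035]
tcp_rot: [-179.9, 0.0, 92.6]
wrist_force: [-3.7, 4.4, -0.8]
opening: -0.0002
grasp_force: 2.0
```

>>> arm_command(
  series=[
    [-0.0006,0,0,0],
    [-0.0012,0,0,0],
    [-0.0018,0,0,0],
    [-0.0024,0,0,0],
    [-0.003,0,0,0],
  ],
)

```text
time: 18.95
ee_pos: [0.5857, 0.0769, 0.1035]
tcp_rot: [-179.9, 0.0, 92.6]
wrist_force: [-4.6, 3.9, -1.4]
opening: -0.0002
grasp_force: 2.0
```

>>> arm_command(
  series=[
    [-0.0006,0,0,0],
    [-0.0012,0,0,0],
    [-0.0018,0,0,0],
    [-0.0024,0,0,0],
    [-0.003,0,0,0],
  ],
)

```text
time: 19.45
ee_pos: [0.5858, 0.0747, 0.1035]
tcp_rot: [-180.0, -0.1, 92.6]
wrist_force: [-3.0, 8.1, -2.0]
opening: 0.0001
grasp_force: 4.4
```

>>> arm_command(
  series=[
    [-0.0005,0,0,0],
    [-0.001,0,0,0],
    [-0.0015,0,0,0],
    [-0.002,0,0,0],
    [-0.002,0,0,0],
  ],
)

```text
time: 19.95
ee_pos: [0.5859, 0.0734, 0.1036]
tcp_rot: [-180.0, -0.2, 92.6]
wrist_force: [-3.2, 11.4, -1.6]
opening: -0.0003
grasp_force: 5.8
```

>>> arm_command(
  series=[
    [-0.0005,0,0,0],
    [-0.001,0,0,0],
    [-0.0013,0,0,0],
    [-0.0013,0,0,0],
    [-0.0013,0,0,0],
  ],
)

```text
time: 20.45
ee_pos: [0.5859, 0.0726, 0.1036]
tcp_rot: [-180.0, -0.2, 92.7]
wrist_force: [-3.7, 14.8, -1.9]
opening: -0.0003
grasp_force: 7.0
```

>>> arm_command(
  series=[
    [0,0,0,0],
    [0,0,0,0],
    [0,0,0,0],
    [0,0,0,0],
    [0,0,0,0],
  ],
)

```text
time: 20.95
ee_pos: [0.5859, 0.0726, 0.1036]
tcp_rot: [-180.0, -0.2, 92.7]
wrist_force: [-4.0, 12.8, -1.8]
opening: -0.0003
grasp_force: 7.0
```

The push on the pull reads about 13.8 N on average, held for over half a second. I'm backing off gently, then lifting clear.

>>> arm_command(
  series=[
    [0.001,0,0,0],
    [0.003,0,0,0],
    [0.006,0,0,0],
    [0.012,0,0,0],
    [0.022,0,0,0],
  ],
)

```text
time: 21.45
ee_pos: [0.5857, 0.0925, 0.1041]
tcp_rot: [179.9, 0.0, 92.5]
wrist_force: [0.3, -0.7, -1.1]
opening: 0.0001
grasp_force: 0.0
```

>>> arm_command(
  series=[
    [0.015,0,-0.005,0],
    [0.02,0,-0.02,0],
    [0.02,0,-0.05,0],
    [0.02,0,-0.08,0],
    [0.02,0,-0.1,0],
  ],
)

```text
time: 21.95
ee_pos: [0.5848, 0.1133, 0.2076]
tcp_rot: [179.8, -0.0, 92.6]
wrist_force: [0.0, 0.2, -0.7]
opening: -0.0003
grasp_force: 0.0
```

>>> arm_command(
  series=[
    [0.005,0,0,0],
    [0.015,0,0,0],
    [0.022,0,0,0],
    [0.025,0,0,0],
    [0.025,0,0,0],
  ],
)

```text
time: 22.45
ee_pos: [0.583, 0.1382, 0.2029]
tcp_rot: [-179.9, 0.0, 92.6]
wrist_force: [1.5, -0.3, -0.1]
opening: 0.0001
grasp_force: 0.0
```

```bash
python3 - <<'E'
from h import *
o=bot.get_obs(); print(o["time"],o["ee_pos"],o["wrist_force"])
ims=[]
for n in("side","scene"):
    im,K,p,M,c=cam(n)
    for t,z in(("pull",.106),("cup",.014)):
        for f in bot.mark_of(n,t)[:3]: print(n,t,np.round(f["location"]),round(f["confidence"],2),atz(f["location"],K,p,M,z).round(4))
    ims.append(im[150:330,240:440])
cv2.imwrite("pics/end.png",cv2.resize(np.hstack(ims),None,fx=2,fy=2))
E
```

```text
22.45 [0.58296197 0.1382357  0.2029226 ] [ 1.54877566 -0.34172378 -0.1206167 ]
side pull [337. 224.] 0.65 [0.5888 0.0588 0.106 ]
side pull [223. 196.] 0.26 [0.3442 0.3657 0.106 ]
side cup [343. 392.] 0.81 [ 0.3527 -0.4407  0.014 ]
scene pull [314. 241.] 0.96 [0.5805 0.0535 0.106 ]
scene pull [215. 218.] 0.45 [ 0.6707 -0.1957  0.106 ]
scene cup [244. 175.] 0.87 [ 0.3764 -0.4098  0.014 ]
```

View pics/end.png

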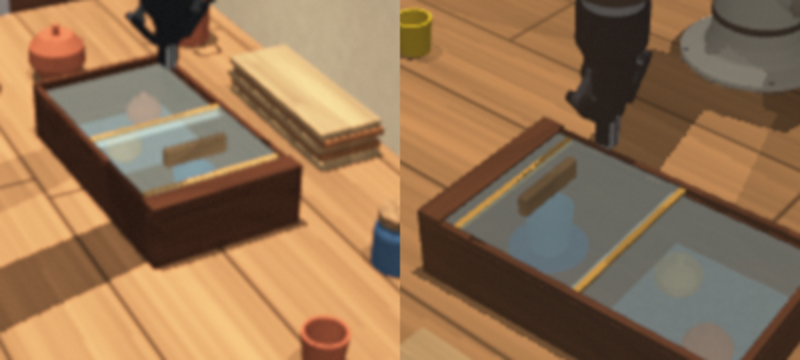

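The picture shows the door shut with the pull at scene (314,241). The blue cup is upright under the glass on the mat, and the robot is clear of everything.

```bash
python3 -c "
from workcell import bot
print(bot.job_done())"
```

```text
the job is handed in; nothing more can be done
None
```

The job is handed in: the blue cup stands upright on the mat and let go, and the door was pressed onto the strip at about 13.8 N and left shut with the arm clear; no verdict was returned.

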